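# Snap the fuse cover onto the evaporator's control unit and keep it pressed

### The job

Pick up the blue fuse cover and press it down into the open fuse bay of the white control unit until both orange catches snap over it and it lies fully home on its seat. Keep pressing after the snap: the program finishes while the robot is still holding the cover firmly down on its seat, with about 10 N or a little more. Leave the bottle, the flask and the screwdriver where they stand.

Things in the scene. Friction and masses are not known exactly. Their poses are not given: they have to be found in the camera images.
- cover: Loose blue plastic fuse cover, 100-180 g: flat plate 100 (its x) x 64 (its y) x 8 mm, with an upright grip rib in its middle, 50 (along x) x 14 (along y) mm, from 8 to 38 mm above the underside. Origin: centre of the underside, z up. It lies flat on the bench, rib up, its x within 1.2 rad of the robot's. Half a turn about z fits just as well.
- seat: Dark level steel rim in the fuse bay of the white unit, on which the cover's underside comes to rest: 100 (its x) x 64 (its y) mm. Origin: centre of its top face, 48 mm above the bench, z up. The cover fits with origin on origin, x along x, either way round. Grey guides with flared tops, ending 17 mm above the seat, lead it in: play 1.5 mm a side, lead-in 4 mm more. The rim is stiff.
- unit: Fixed white control unit, case 160 (its x) x 190 (its y) x 52 mm high, fuse bay centred at its y = -35 mm, black display on its +y side. Origin: centre of its underside on the bench, z up. Its place and yaw (within 0.6 rad) change; it may be to the left or right of the robot.
- catch_front (a joint): Orange sprung catch at the -x end of the seat, 30 mm wide, to 24 mm above the seat. Value: outward travel in m; 0 at rest, nose 4 mm over the plate's edge; range to 0.008. The cover meets its slope 20 mm above home; the push rises to 8-15 N, drops at about 10 mm to 1-4 N of rubbing, and the catch snaps back to 0 over the plate at 2-3 mm; no push until the seat.
- catch_back (a joint): The same catch at the +x end of the seat.
- reagent_bottle: Amber reagent bottle, diameter 56 mm, 120 mm tall, bystander. Origin: centre of its foot.
- flask: Conical glass flask, foot diameter 72 mm, 112 mm tall, bystander. Origin: centre of its foot.
- screwdriver: Screwdriver 170 mm long lying on the bench between cover and unit, handle towards its -x, bystander. Origin: middle of its underside.
There are look-alikes about, which are no part of the job. There is more than one size of the cover; the one meant has the size given above.

How it is judged:
On the way, in this order (a step that is already met when the one before it is completed fails the run):
1. the cover is picked up off the bench (height (world z) of cover above 0.055 m), for 0.1 s.
2. the cover is snapped home: on its seat with both catches back over it (z of cover in the frame of seat below 0.0015 m and horizontal distance between cover and seat below 0.004 m and angle between the x axis of cover and the x axis of seat, either way round below 0.06 rad and angle between the z axis of cover and the z axis of seat, either way round below 0.04 rad and angle between cover's own z axis and vertical below 0.5 rad and value of joint each of catch_front, catch_back below 0.0015 m), for 0.1 s.
At the end, for the whole second after the job is handed in: The cover lies flat on its seat (within 1.5 mm of height, 4 mm sideways, 0.06 rad of yaw, either way round, rib up), both catches are back within 1.5 mm of rest, and the robot, still touching it, keeps pressing it on the seat with more than 5 N through the last second (all of step 2 and contact force between cover and seat above 5 N and (contact force between cover and the fingers above 1 N or contact force between cover and the arm above 1 N)); the arm keeps its last pose, push and grip.
It fails at once if the reagent bottle is moved by more than 30 mm or tipped over (distance of reagent_bottle from where it was at the start of the episode above 0.03 m or angle between reagent_bottle's own z axis and vertical above 0.35 rad).
It fails at once if the flask is moved by more than 30 mm or tipped over (distance of flask from where it was at the start of the episode above 0.03 m or angle between flask's own z axis and vertical above 0.35 rad).
It fails at once if the screwdriver is moved by more than 30 mm (distance of screwdriver from where it was at the start of the episode above 0.03 m).
It also fails if it takes over 48 s, if anything falls off the work surface, if the arm or the gripper's body presses on something with over 40 N, if the wrist force passes 120 N, or if a joint passes its speed limit or range.

### The arm

A 6-joint arm with a two-finger parallel gripper is mounted at the origin on the work surface. World frame = base frame: x ahead of the robot, y to its left, z up, the work surface at z = 0. Lengths are in m, angles in rad, forces in N, time in s.
With the tool pointing down it reaches from about 0.3 to 0.875 m from the base axis. Payload 4.2 kg.
Tool frame: the origin (TCP) lies midway between the tips of the shut fingers; the grasp point (between the pads) lies 19 mm behind it (env.grip_depth is the z of the grasp point in the tool frame, in m); z points along the fingers, y is the line along which they close (so a half turn about z gives the same grasp; the last joint's range is limited). The gripper opens to 85 mm and grips with 20 to 120 N. Pads are 22 mm wide; open, the fingers measure 114 mm over their backs; the gripper's body (76 mm by 85 mm) begins 54 mm behind the grasp point. The pads swing forward as they close: fully open they stand 13 mm farther back than shut.
Start: joints at [1.217, 0.32, 1.565, -0, 1.257, -0.02], TCP at [0.188, 0.543, 0.231] pointing down, gripper open.
Joint ranges: [-3.11, 3.11], [-0.84, 2.01], [0.21, 2.61], [-1.34, 4.49], [0.05, 2.63], [-2.56, 2.56]. Speed limits (rad/s): [2.57, 2.57, 3.14, 3.14, 3.14, 3.14].

### API

Orientations are given as a 3x3 rotation matrix whose columns are the frame's x, y, z axes.
In Python, from plant import env gives the robot as it stands.
- The arm moves only by the tool arm_command, never from a script. Its argument "targets" is one flat list of numbers, 6 for each row, row after row: the shift along the tool's x, y, z scaled (see below), then the turn, a rotation vector about the tool's x, y, z scaled (see below). A call has 1 to 20 rows; each row is the pose to reach, as a shift and turn from the pose commanded when the call began, along the tool's axes at that moment, turning the shorter way round; what a row does not reach only later rows make up. The controller multiplies each number of a shift by 0.1 m and each number of a turn by pi rad. A row lasts 1/8 s, in which the tool goes at most 62.5 mm and 10.7 degrees, less where a joint would pass 70% of its speed; a pose out of reach is approached as far as the arm can. A call with a number of a shift or a turn outside -1 to 1 is refused whole. A call with a gripper value outside its range is refused whole. "jaw" is the closure in counts, from 0 (fully open) to 255 (shut), set as the call begins (left out, the last holds). The fingers move at their own pace and stop on an object; the grip force is fixed at half the most. Time passes only in rows, so rows that repeat a pose let the fingers close. It gives the time, the measured TCP pose, the force, the opening and the grip force at its end, in the units of the state.
- env.get_obs(): the state, without advancing time (a new reading comes with each control period).
- env.snapshot(name): name is "scene" or "top" or "wrist"; returns a dict with "frame" (420x560x3 uint8, red, green, blue), "z_map" (420x560 float32, m along the optical axis (not along the pixel's ray), 0 where there is no reading), "fx", "fy", "cx", "cy" (pixels), "dist" ([k1, k2, p1, p2, k3] as OpenCV has them; the pictures are not rectified), "view" (4x4, takes a point from world to camera coordinates). Camera axes: x right, y up, looking along -z (the intrinsics and any distortion apply to the point x, -y, -z); pixel columns grow to the right and rows downward; lengths in m; the calibration is good to about 2 mm. A picture is of the moment at which its call begins.
- env.job_done(): hands the job in; it is judged then, once.
Trained networks look in the newest picture that a camera, given by its name, has taken for a name from the list of things; names that differ only in an ending like _2 or _b are one class to them, and where a whole thing is asked for, a point or a joint stands for the part that bears it (a point fixed in the world has none). Each returns a list of dicts, best first, with "p" (0 to 1); they miss things now and then, are a little off and sometimes report something else, mostly with a low value. They report only what shows in the picture. A call takes as long as a camera call. They do not tell look-alikes from the thing itself.
- env.boxes_of(camera, label): "extent" ([centre column, centre row, width, height] in pixels, round what is visible of it).
- env.landmark_of(camera, label): "pixel" ([column, row] in pixels: a listed point, or the origin of a listed thing).
The state is a dict: "time": time; "qpos": joint angles; "qvel": joint speeds; "joint_torque": joint torques, N m; "eef_pos": TCP position; "tool_rot": TCP orientation; "contact_force": force on the tool from outside, world axes, zero at the start; "wrist_torque": the same for the moment, N m; "width": opening from 0.0 (shut) to 1.0 (fully open); "gripper_force": force on a finger pad.
Only numpy, scipy, OpenCV 4.12 (cv2) and the standard library are available. Lean on these libraries where they do the work, as an engineer would, in place of code of your own. Each camera call takes 0.05 s, during which the arm holds its last target. There are 200 camera calls.

## Working session

There is one attempt and no reset: what is moved stays moved. The work goes in short steps, Python scripts to look and compute and a tool call to move; the robot and the scene stay as the last step left them, time stands still between calls to the robot, and variables do not carry over. Pictures are saved under pics/ and viewed, at most 10 in all, crops included, and the job is handed in when it is done.

Besides the shell and the picture viewer there is one more tool, called as name(argument=value, ...), one argument or row to a line, values as JSON. arm_command: Moves the arm, as the interface text tells. Its arguments: {"type":"object","properties":{"targets":{"type":"array"},"jaw":{"type":"number"}},"required":["targets"]}

```bash
mkdir -p pics; ls
cat > h.py <<'E'
import numpy as np, cv2
from plant import env
def snap(n):
    s=env.snapshot(n); s['K']=np.array([[s['fx'],0,s['cx']],[0,s['fy'],s['cy']],[0,0,1.]]); s['d']=np.array(s['dist'],float); s['view']=np.array(s['view']); return s
def save(s,f,scale=1): cv2.imwrite(f,cv2.cvtColor(s['frame'],cv2.COLOR_RGB2BGR))
def cloud(s,pix):
    "pix Nx2 (col,row) -> world pts by depth"
    pix=np.asarray(pix,float).reshape(-1,2)
    n=cv2.undistortPoints(pix.reshape(-1,1,2),s['K'],s['d']).reshape(-1,2)
    i=np.round(pix).astype(int); z=s['z_map'][i[:,1],i[:,0]]
    c=np.c_[n[:,0]*z,-n[:,1]*z,-z,np.ones(len(z))]
    return (np.linalg.inv(s['view'])@c.T).T[:,:3]
def onplane(s,pix,h):
    pix=np.asarray(pix,float).reshape(-1,1,2)
    n=cv2.undistortPoints(pix,s['K'],s['d']).reshape(-1,2)
    T=np.linalg.inv(s['view']); d=np.c_[n[:,0],-n[:,1],-np.ones(len(n))]@T[:3,:3].T
    return T[:3,3]+d*((h-T[2,3])/d[:,2])[:,None]
def allcloud(s):
    H,W=s['z_map'].shape; g=np.mgrid[0:H,0:W]; pix=np.c_[g[1].ravel(),g[0].ravel()]
    return cloud(s,pix).reshape(H,W,3)
E
python3 - <<'E'
from h import *
for c in ("top","scene"):
    s=snap(c); save(s,f'pics/{c}0.png')
    np.save(f'{c}0.npy',s,allow_pickle=True)
    for l in ("cover","seat","unit","catch_front","catch_back","reagent_bottle","flask","screwdriver"):
        b=env.landmark_of(c,l)
        print(c,l,[(np.round(x['pixel']).astype(int).tolist(),round(x['p'],2),cloud(s,[x['pixel']])[0].round(3).tolist()) for x in b[:4] if 0<=x['pixel'][0]<559 and 0<=x['pixel'][1]<419])
print(env.get_obs())
E
```

```text
pics
top cover [([192, 229], 0.83, [0.517, 0.24, 0.038]), ([173, 299], 0.59, [0.343, 0.281, 0.048]), ([146, 178], 0.59, [0.643, 0.357, 0.051])]
top seat [([402, 218], 0.61, [0.554, -0.298, 0.027])]
top unit [([386, 217], 0.76, [0.555, -0.249, 0.05])]Traceback (most recent call last):
  File "<stdin>", line 6, in <module>
ValueError: it knows: cover, flask, reagent_bottle, screwdriver, seat, unit
```

Run:
```python
from h import *
for c in ("scene","wrist"):
    s=snap(c); save(s,f'pics/{c}0.png')
    np.save(f'{c}0.npy',s,allow_pickle=True)
    for l in ("cover","seat","unit","reagent_bottle","flask","screwdriver"):
        b=env.landmark_of(c,l)
        print(c,l,[(np.round(x['pixel']).astype(int).tolist(),round(x['p'],2),cloud(s,[x['pixel']])[0].round(3).tolist()) for x in b[:4] if 0<=x['pixel'][0]<559 and 0<=x['pixel'][1]<419])
print(env.get_obs())
```

```text
scene cover [([374, 297], 0.86, [0.52, 0.254, 0.017]), ([366, 395], 0.75, [0.654, 0.373, 0.039]), ([452, 261], 0.74, [0.354, 0.294, 0.027])]
scene seat [([200, 122], 0.8, [0.551, -0.295, 0.042])]
scene unit [([203, 149], 0.8, [0.593, -0.214, 0.054])]
scene reagent_bottle [([208, 299], 0.61, [0.771, 0.086, 0.063])]
scene flask [([168, 253], 0.73, [0.78, -0.043, 0.049])]
scene screwdriver [([290, 210], 0.93, [0.518, -0.001, -0.0]), ([171, 249], 0.36, [0.772, -0.045, 0.052])]
wrist cover []
wrist seat []
wrist unit []
wrist reagent_bottle []
wrist flask []
wrist screwdriver []
{'time': 0.9, 'qpos': array([ 1.21702808e+00,  3.19592660e-01,  1.56450028e+00, -1.71357452e-05,
        1.25740203e+00, -2.00185624e-02]), 'qvel': array([ 7.69404204e-05,  5.49932170e-04,  1.33191159e-03, -2.40973701e-05,
        1.42085131e-03, -1.71892405e-04]), 'joint_torque': array([ 1.18883531e-04, -4.15408766e+01, -2.34423655e+01, -1.12226501e-04,
        4.47678656e-05,  9.05577906e-07]), 'eef_pos': array([0.18838181, 0.54327882, 0.23134205]), 'tool_rot': array([[-9.44822368e-01,  3.27583106e-01,  4.91343584e-05],
       [ 3.27583109e-01,  9.44822364e-01,  8.59917142e-05],
       [-1.82538078e-05,  9.73424809e-05, -9.99999995e-01]]), 'contact_force': array([ 0.4527334 , -0.4210985 , -0.52174074]), 'wrist_torque': array([-0.02411088, -0.01763213,  0.03910248]), 'gripper_force': 0.0, 'width': 1.0014485922931122}
```

View pics/top0.png

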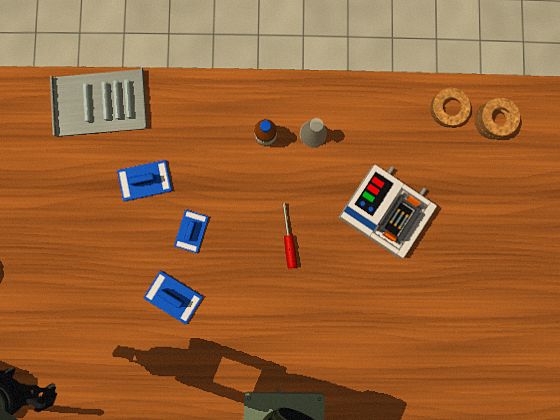

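View pics/scene0.png

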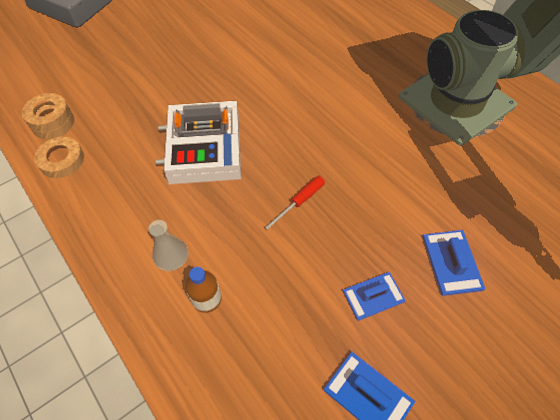

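Top view: three blue covers at about (145,180), (192,230) and (174,297), with the unit at (390,212). I'll measure each cover's size.

Run:
```python
from h import *
for c,pts in (("top",[(192,229),(173,299),(146,178)]),("scene",[(374,297),(452,261),(366,385)])):
    s=np.load(f'{c}0.npy',allow_pickle=True).item(); P=allcloud(s); f=s['frame'].astype(int)
    blue=((f[...,2]>f[...,0]+50)&(f[...,2]>80))
    white=(f.min(-1)>150)
    m=((blue|white)).astype(np.uint8)
    m=cv2.morphologyEx(m,cv2.MORPH_CLOSE,np.ones((3,3)))
    n,lab,st,_=cv2.connectedComponentsWithStats(m)
    for p in pts:
        l=np.bincount(lab[p[1]-12:p[1]+13,p[0]-12:p[0]+13].ravel())[1:].argmax()+1
        mm=lab==l; Q=P[mm]; cnt=cv2.findContours(mm.astype(np.uint8),0,1)[0][0].reshape(-1,2)
        h=np.percentile(Q[:,2],[5,50,90,99])
        W=onplane(s,cnt,0.008)[:,:2].astype(np.float32)
        (cx,cy),(a,b),an=cv2.minAreaRect(W)
        rib=(Q[:,2]>h[1]+.015); R=Q[rib&(np.hypot(Q[:,0]-cx,Q[:,1]-cy)<.08)]
        print(c,p,'h',h.round(3),'rect',round(cx,4),round(cy,4),round(a,4),round(b,4),round(an,1),'rib',len(R),R.mean(0).round(4) if len(R) else '', R[:,2].max().round(3) if len(R) else '',[np.round(v,3) for v in cv2.minAreaRect(R[:,:2].astype(np.float32))] if len(R)>3 else '')
```

```text
top (192, 229) h [0.003 0.008 0.034 0.042] rect 0.5132 0.2467 0.0637 0.0996 74.1 rib 123 [0.5137 0.2463 0.0359] 0.045 [array([0.514, 0.247]), array([0.015, 0.049]), np.float64(74.529)]
top (173, 299) h [0.005 0.01  0.046 0.053] rect 0.3424 0.2898 0.1302 0.0831 59.8 rib 225 [0.3435 0.2889 0.046 ] 0.055 [array([0.343, 0.29 ]), array([0.065, 0.02 ]), np.float64(59.37)]
top (146, 178) h [0.004 0.01  0.045 0.053] rect 0.6433 0.3716 0.0833 0.1305 12.8 rib 197 [0.6414 0.3707 0.0463] 0.056 [array([0.642, 0.372]), array([0.02 , 0.062]), np.float64(13.313)]
scene (374, 297) h [0.007 0.01  0.037 0.041] rect 0.5134 0.2492 0.0645 0.0991 74.1 rib 243 [0.5146 0.2503 0.0368] 0.043 [array([0.513, 0.249]), array([0.015, 0.049]), np.float64(74.6)]
scene (452, 261) h [0.009 0.012 0.049 0.052] rect 0.3417 0.2922 0.1315 0.0839 59.6 rib 328 [0.3447 0.2944 0.0483] 0.054 [array([0.342, 0.292]), array([0.067, 0.018]), np.float64(59.785)]
scene (366, 385) h [0.009 0.011 0.049 0.052] rect 0.6438 0.3744 0.0836 0.1303 12.6 rib 523 [0.6453 0.3744 0.0483] 0.054 [array([0.644, 0.374]), array([0.02 , 0.066]), np.float64(12.621)]
```

Run:
```python
from h import *
for c in ("top","scene"):
    s=np.load(f'{c}0.npy',allow_pickle=True).item(); P=allcloud(s); f=s['frame'].astype(int)
    near=(np.hypot(P[...,0]-.56,P[...,1]+.26)<.16)
    m=near&(P[...,2]>.043)&(P[...,2]<.06)
    (cx,cy),(a,b),an=cv2.minAreaRect(P[m][:,:2].astype(np.float32)); print(c,'top pts rect',cx,cy,a,b,an)
    m=near&(f.min(-1)>140)&(P[...,2]>.04)
    (cx,cy),(a,b),an=cv2.minAreaRect(P[m][:,:2].astype(np.float32)); print(c,'white rect',cx,cy,a,b,an)
    o=near&(f[...,0]>150)&(f[...,1]>50)&(f[...,1]<140)&(f[...,2]<60)&(P[...,2]>.035)
    n,lab,st,ce=cv2.connectedComponentsWithStats(o.astype(np.uint8))
    for i in range(1,n):
        if st[i,4]>8: print('orange',st[i],P[lab==i].mean(0).round(4),P[lab==i].max(0).round(3))
    im=cv2.cvtColor(s['frame'],cv2.COLOR_RGB2BGR)
```

```text
top top pts rect 0.5708993673324585 -0.25661858916282654 0.19105258584022522 0.16013695299625397 57.493324279785156
top white rect 0.5701974630355835 -0.2569888234138489 0.19016319513320923 0.1591334342956543 57.15269470214844
orange [407 196  13  10  68] [ 0.5951 -0.3149  0.0648] [ 0.606 -0.3    0.075]
orange [384 232  12   9  38] [ 0.5056 -0.2558  0.0693] [ 0.516 -0.244  0.076]
scene top pts rect 0.5695236921310425 -0.2552768886089325 0.19587795436382294 0.16052530705928802 57.00096893310547
scene white rect 0.5695298910140991 -0.2553127408027649 0.19612108170986176 0.15997713804244995 57.169612884521484
orange [222 109   6  15  61] [ 0.5085 -0.2524  0.0672] [ 0.518 -0.239  0.075]
orange [175 113   6  15  78] [ 0.597  -0.3094  0.0671] [ 0.607 -0.295  0.075]
```

arm_command(
  targets=[-0.3,-0.13,0.02,0,0,0,-0.65,-0.28,0.04,0,0,0,-1,-0.43,0.06,0,0,0],
  jaw=0,
)

```text
time: 1.27
eef_pos: [0.2695, 0.4692, 0.2253]
tool_rot: [[-0.945, 0.327, 0.0], [0.327, 0.945, 0.0], [-0.0, 0.0, -1.0]]
contact_force: [0.6, 1.5, -0.5]
width: 0.997
gripper_force: 0.0
```

arm_command(
  targets=[-0.5,-0.21,0.03,0,0,0,-1,-0.43,0.06,0,0,0],
)

```text
time: 1.52
eef_pos: [0.3502, 0.3955, 0.2194]
tool_rot: [[-0.945, 0.327, 0.001], [0.327, 0.945, 0.001], [-0.0, 0.001, -1.0]]
contact_force: [0.1, -0.6, 1.3]
width: 1.0
gripper_force: 0.0
```

arm_command(
  targets=[-0.5,-0.21,0.03,0,0,0,-1,-0.43,0.06,0,0,0],
)

```text
time: 1.78
eef_pos: [0.4308, 0.3219, 0.2135]
tool_rot: [[-0.945, 0.328, 0.001], [0.328, 0.945, 0.001], [-0.0, 0.001, -1.0]]
contact_force: [0.4, 0.1, -0.2]
width: 0.999
gripper_force: 0.0
```

arm_command(
  targets=[-0.4,-0.21,0.03,0,0,-0.018,-0.8,-0.43,0.06,0,0,-0.018,-0.8,-0.43,0.06,0,0,-0.018,-0.8,-0.43,0.06,0,0,-0.018],
)

```text
time: 2.28
eef_pos: [0.4908, 0.2565, 0.2073]
tool_rot: [[-0.962, 0.274, -0.0], [0.274, 0.962, 0.0], [0.001, 0.0, -1.0]]
contact_force: [-0.1, 0.5, 0.0]
width: 0.999
gripper_force: 0.0
```

Run:
```python
from h import *
s=snap("wrist"); save(s,'pics/w1.png'); np.save('w1.npy',s,allow_pickle=True)
o=env.get_obs(); print({k:np.round(o[k],3) for k in('time','eef_pos','tool_rot','contact_force','width')}, np.degrees(np.arctan2(o['tool_rot'][1,1],o['tool_rot'][0,1])))
print(np.linalg.inv(s['view']).round(3))
```

```text
{'time': np.float64(2.325), 'eef_pos': array([0.491, 0.257, 0.207]), 'tool_rot': array([[-0.962,  0.273, -0.   ],
       [ 0.273,  0.962,  0.   ],
       [ 0.   ,  0.   , -1.   ]]), 'contact_force': array([-1.137,  0.18 , -0.212]), 'width': np.float64(0.997)} 74.14586043386153
[[ 0.274 -0.914 -0.298  0.413]
 [ 0.962  0.261  0.084  0.278]
 [ 0.001 -0.31   0.951  0.349]
 [ 0.     0.     0.     1.   ]]
```

View pics/w1.png

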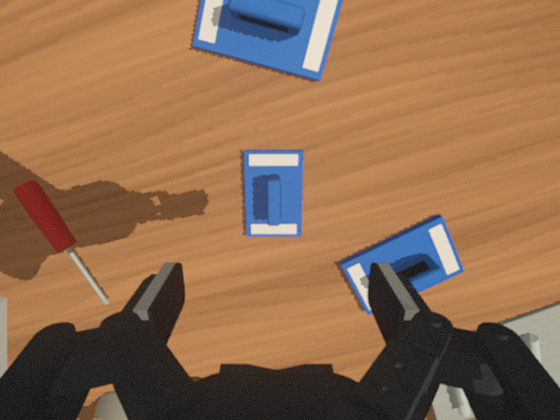

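The wrist view shows the target cover at about (273,193), aligned with the tool axes and clear of the larger look-alikes. Refining its pose.

```bash
cat >> h.py <<'E'
def coverrect(s,h,p):
    f=s['frame'].astype(int); m=(((f[...,2]>f[...,0]+50)&(f[...,2]>80))|(f.min(-1)>150)).astype(np.uint8)
    m=cv2.morphologyEx(m,cv2.MORPH_CLOSE,np.ones((3,3)))
    n,lab,_,_=cv2.connectedComponentsWithStats(m)
    l=np.bincount(lab[p[1]-12:p[1]+13,p[0]-12:p[0]+13].ravel(),minlength=2)[1:].argmax()+1
    c=max(cv2.findContours((lab==l).astype(np.uint8),0,1)[0],key=len).reshape(-1,2)
    return cv2.minAreaRect(onplane(s,c,h)[:,:2].astype(np.float32)), lab==l
def rel(target,yaw_y):
    "shift/turn numbers from measured pose to TCP target with tool y at yaw_y deg"
    o=env.get_obs(); R=o['tool_rot']; d=(R.T@(np.array(target)-o['eef_pos']))/0.1
    a=np.degrees(np.arctan2(R[1,1],R[0,1])); t=(yaw_y-a+90)%180-90
    print('shift',d.round(3),'turn z',round(-t/180,4),'t',o['time'])
E
python3 - <<'E'
from h import *
s=np.load('w1.npy',allow_pickle=True).item()
r,m=coverrect(s,.008,(273,193)); print(r)
P=allcloud(s)[m]; R=P[P[:,2]>.028]; print(R.mean(0),R[:,2].max(),cv2.minAreaRect(R[:,:2].astype(np.float32)))
rel((.5135,.248,.010),74.1)
E
```

```text
((0.510824978351593, 0.24749383330345154), (0.06305886805057526, 0.09795695543289185), 74.10958862304688)
[0.50646573 0.24853463 0.0464684 ] 0.34900132494236413 ((0.47340768575668335, 0.25746485590934753), (0.013676387257874012, 0.12723493576049805), 74.2708511352539)
shift [-0.246 -0.023  1.974] turn z 0.0003 t 2.325
```

arm_command(
  targets=[-0.24,-0.02,0.4,0,0,0,-0.24,-0.02,0.9,0,0,0,-0.24,-0.02,1,0,0,0],
)

```text
time: 2.7
eef_pos: [0.5109, 0.2478, 0.1046]
tool_rot: [[-0.962, 0.272, -0.006], [0.272, 0.962, -0.003], [0.005, -0.004, -1.0]]
contact_force: [-1.2, 0.1, 0.6]
width: 1.003
gripper_force: 0.0
```

arm_command(
  targets=[0,0,0.4,0,0,0,0,0,0.75,0,0,0,0,0,0.92,0,0,0,0,0,0.96,0,0,0,0,0,0.96,0,0,0],
)

```text
time: 3.32
eef_pos: [0.5144, 0.2484, 0.0125]
tool_rot: [[-0.962, 0.273, 0.002], [0.273, 0.962, 0.001], [-0.002, 0.002, -1.0]]
contact_force: [-0.1, 0.8, 0.1]
width: 1.002
gripper_force: 0.0
```

arm_command(
  targets=[0,0,0,0,0,0,0,0,0,0,0,0,0,0,0,0,0,0,0,0,0,0,0,0,0,0,0,0,0,0,0,0,0,0,0,0,0,0,0,0,0,0,0,0,0,0,0,0],
  jaw=255,
)

```text
time: 4.32
eef_pos: [0.5139, 0.2479, 0.0117]
tool_rot: [[-0.962, 0.274, 0.001], [0.274, 0.962, 0.0], [-0.001, 0.001, -1.0]]
contact_force: [0.7, 0.2, 4.5]
width: 0.149
gripper_force: 59.8
```

arm_command(
  targets=[0,0,-0.1,0,0,0,0,0,-0.4,0,0,0,0,0,-0.7,0,0,0,0,0,-1,0,0,0],
)

```text
time: 4.82
eef_pos: [0.513, 0.2475, 0.112]
tool_rot: [[-0.962, 0.274, -0.001], [0.274, 0.962, -0.001], [0.001, -0.001, -1.0]]
contact_force: [0.7, 0.8, -0.5]
width: 0.154
gripper_force: 59.0
```

arm_command(
  targets=[0,0,-0.4,0,0,0.03,0,0,-0.8,0,0,0.06,0,0,-1,0,0,0.094,0,0,-1,0,0,0.094],
)

```text
time: 5.32
eef_pos: [0.514, 0.248, 0.2128]
tool_rot: [[-0.841, 0.541, 0.003], [0.541, 0.841, 0.001], [-0.002, 0.003, -1.0]]
contact_force: [0.6, 0.6, -1.4]
width: 0.151
gripper_force: 59.0
```

arm_command(
  targets=[-0.2,-0.2,0,0,0,0,-0.5,-0.5,0,0,0,0,-0.78,-0.86,0,0,0,0],
)

```text
time: 5.7
eef_pos: [0.5318, 0.1321, 0.2093]
tool_rot: [[-0.842, 0.539, -0.003], [0.539, 0.842, -0.001], [0.002, -0.002, -1.0]]
contact_force: [0.5, 0.1, -1.8]
width: 0.155
gripper_force: 59.0
```

arm_command(
  targets=[-0.26,-0.29,0,0,0,0,-0.52,-0.57,0,0,0,0,-0.78,-0.86,0,0,0,0],
)

```text
time: 6.08
eef_pos: [0.5505, 0.0175, 0.2094]
tool_rot: [[-0.842, 0.54, -0.004], [0.54, 0.842, 0.0], [0.003, -0.002, -1.0]]
contact_force: [0.5, -0.1, -0.6]
width: 0.151
gripper_force: 59.0
```

arm_command(
  targets=[-0.26,-0.29,0,0,0,0,-0.52,-0.57,0,0,0,0,-0.78,-0.86,0,0,0,0],
)

```text
time: 6.45
eef_pos: [0.5695, -0.0969, 0.2093]
tool_rot: [[-0.842, 0.54, -0.004], [0.54, 0.842, 0.001], [0.004, -0.001, -1.0]]
contact_force: [0.1, 0.2, -1.7]
width: 0.15
gripper_force: 59.0
```

arm_command(
  targets=[-0.26,-0.29,0,0,0,0,-0.52,-0.57,0,0,0,0,-0.78,-0.86,0,0,0,0],
)

```text
time: 6.82
eef_pos: [0.5886, -0.2112, 0.2091]
tool_rot: [[-0.842, 0.54, -0.004], [0.54, 0.842, 0.002], [0.004, -0.001, -1.0]]
contact_force: [0.1, -0.2, -1.5]
width: 0.154
gripper_force: 59.0
```

arm_command(
  targets=[-0.35,-0.4,0,0,0,0,-0.6,-0.65,0,0,0,0,-0.78,-0.86,0,0,0,0,-0.78,-0.86,0,0,0,0,-0.78,-0.86,0,0,0,0],
)

```text
time: 7.45
eef_pos: [0.6078, -0.324, 0.2097]
tool_rot: [[-0.841, 0.541, -0.003], [0.541, 0.841, 0.002], [0.003, 0.0, -1.0]]
contact_force: [0.4, 0.1, -2.4]
width: 0.152
gripper_force: 59.0
```

Run:
```python
from h import *
s=snap("wrist"); save(s,'pics/w2.png'); np.save('w2.npy',s,allow_pickle=True)
t=snap("scene"); np.save('s2.npy',t,allow_pickle=True); u=snap("top"); np.save('t2.npy',u,allow_pickle=True)
im=np.vstack([s['frame'],t['frame']])
cv2.imwrite('pics/w2.png',cv2.resize(cv2.cvtColor(np.hstack([s['frame'],t['frame']]),4),(800,300),interpolation=cv2.INTER_AREA))
```

```text
(no output)
```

View pics/w2.png

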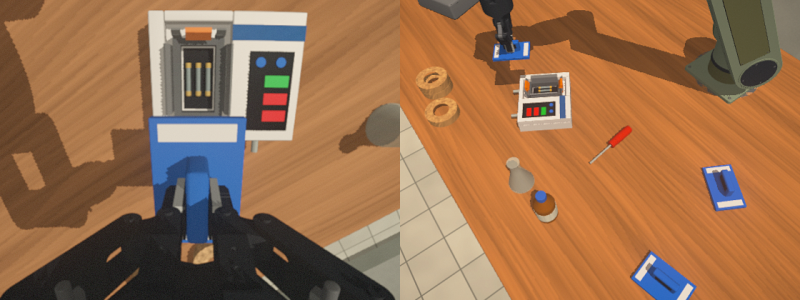

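Cover held squarely and level. In the wrist view (full-size pixels) its front edge is near row 164, columns 209–343, and the bay with the far catch is near (278,47). I'll measure both in the same image.

```bash
python3 - <<'E'
from h import *
s=np.load('w2.npy',allow_pickle=True).item(); f=s['frame'].astype(int)
o=env.get_obs(); R=o['tool_rot'][:2,:2]; p=o['eef_pos']; print(p)
tool=lambda X:(np.asarray(X)[:,:2]-p[:2])@R
def edge(mask,h,axis,rng,last):
    # edge col per row (axis=1) or row per col (axis=0), subpix ignored
    E=[]
    for i in rng:
        v=np.flatnonzero(mask[i] if axis==1 else mask[:,i])
        if len(v): E.append((v[-1]+.5,i) if last and axis==1 else (v[0]-.5,i) if axis==1 else (i,v[-1]+.5) if last else (i,v[0]-.5))
    T=tool(onplane(s,E,h)); a,b=(0,1) if axis==1 else (1,0)
    k=np.polyfit(T[:,a],T[:,b],1); r=T[:,b]-np.polyval(k,T[:,a]); ok=abs(r)<.0015; k=np.polyfit(T[ok,a],T[ok,b],1)
    return k[0],np.median(T[ok,a]),np.polyval(k,np.median(T[ok,a])),ok.sum(),len(ok)
zc=p[2]-.0117+.008
blue=(f[...,2]>f[...,0]+50)&(f[...,2]>80)|(f.min(-1)>150)
m=np.zeros_like(blue); m[150:300,190:360]=blue[150:300,190:360]
print('cover L',edge(m,zc,1,range(200,270,2),False)); print('cover R',edge(m,zc,1,range(205,280,2),True))
b2=(f[...,2]>f[...,0]+70)&(f[...,2]>120); b2[:140]=0
print('cover F',edge(b2,zc,0,range(225,330,2),False))
w=(f.min(-1)>140); w[:, :195]=0; w[:,440:]=0; w[200:]=0
print('case L',edge(w,.052,1,range(25,150,2),False)); print('case R',edge(w,.052,1,range(30,185,2),True)); print('case F',edge(w,.052,0,list(range(216,420,2)),False))
og=(f[...,0]>150)&(f[...,1]>50)&(f[...,1]<150)&(f[...,2]<70); og[100:]=0; og[:, :220]=0;og[:,330:]=0
ys,xs=np.nonzero(og); print('orange',xs.min(),xs.max(),ys.min(),ys.max()); P=cloud(s,np.c_[xs,ys]); print(P[:,2].min(),P[:,2].max())
t=tool(P); k=P[:,2]>.068; print('catch top x',t[k,0].min(),t[k,0].max(),'y',t[k,1].min(),t[k,1].max())
E
python3 - <<'E'
import sys; sys.path.insert(0,'.')
import cv2,numpy as np
s=np.load('w2.npy',allow_pickle=True).item()
cv2.imwrite('pics/w2c.png',cv2.resize(cv2.cvtColor(s['frame'][0:300,180:450],4),(540,600),interpolation=cv2.INTER_NEAREST))
E
```

```text
[ 0.60829217 -0.32376491  0.2109789 ]
cover L (np.float64(-0.011308797627713542), np.float64(0.017358293636795252), np.float64(-0.03202015228303643), np.int64(35), 35)
cover R (np.float64(0.005251910265917067), np.float64(0.005390750665067504), np.float64(0.030127441326685968), np.int64(22), 38)
cover F (np.float64(0.0015332108460808993), np.float64(-0.00037536001328273937), np.float64(0.052056808990988024), np.int64(53), 53)
case L (np.float64(0.0023655954511722175), np.float64(0.0902412700752117), np.float64(-0.058841233553594316), np.int64(63), 63)
case R (np.float64(-0.12598377312629744), np.float64(0.042227859271612884), np.float64(0.12922232428388106), np.int64(3), 78)
case F (np.float64(-0.002602558470000876), np.float64(0.03353420204895846), np.float64(0.1480997730386707), np.int64(102), 102)
orange 260 327 6 55
-0.0021069697245761354 0.35161507736425357
catch top x 0.08041328982995262 0.12246748373135152 y -0.012786213334444522 0.014547777378682179
```

View pics/w2c.png

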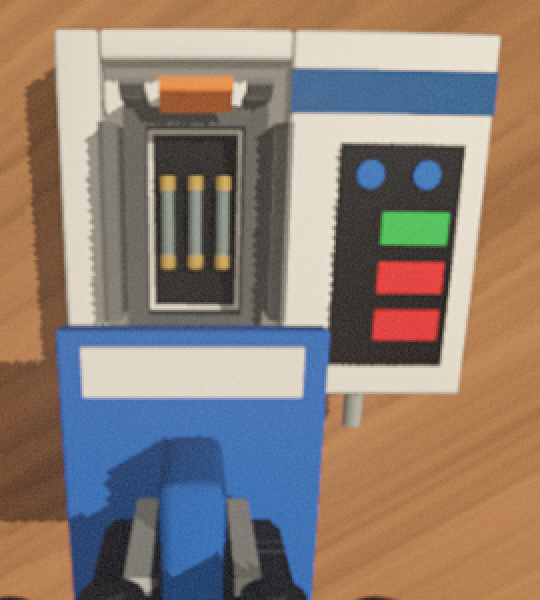

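Run:
```python
from h import *
s=np.load('w2.npy',allow_pickle=True).item(); o=env.get_obs(); R=o['tool_rot']; p=o['eef_pos']
g=[(c,r) for r in range(168,215,2) for c in range(220,330,3)]
P=(cloud(s,g)-p)@R; k=abs(P[:,2]-.004)<.02; A=np.c_[P[k,:2],np.ones(k.sum())]
print('plate z=ax+by+c tool',np.linalg.lstsq(A,P[k,2],rcond=None)[0],k.sum())
gc=[(c,r) for r in (17,24,60,80,100) for c in (330,340,345,420)]
print('case top z',np.median(cloud(s,gc)[:,2]))
s=np.load('s2.npy',allow_pickle=True).item(); P=allcloud(s); f=s['frame'].astype(int)
m=(f[...,2]>f[...,0]+50)&(np.hypot(P[...,0]-p[0],P[...,1]-p[1])<.09)&(P[...,2]>.15); Q=(P[m]-p)@R; m2=(Q[:,2]>-.006)&(Q[:,2]<.012)
print('scene plate', m2.sum(), np.linalg.lstsq(np.c_[Q[m2,:2],np.ones(m2.sum())],Q[m2,2],rcond=None)[0],Q.min(0),Q.max(0))
```

```text
plate z=ax+by+c tool [-0.02620174  0.00045842  0.00676291] 883
case top z 0.05098248248893292
scene plate 683 [0.00031082 0.04644058 0.00343994] [-0.04751396 -0.03144298 -0.03236911] [0.05212438 0.03583887 0.01164343]
```

arm_command(
  targets=[0.3,0.01,0,0,0,0,0.666,0.02,0,0,0,0,0.666,0.02,0.3,0,0,0,0.666,0.02,0.6,0,0,0,0.666,0.02,0.9,0,0,0,0.666,0.02,1,0,0,0,0.666,0.02,1,0,0,0,0.666,0.02,1,0,0,0],
)

```text
time: 8.6
eef_pos: [0.5545, -0.2875, 0.1128]
tool_rot: [[-0.841, 0.542, 0.003], [0.542, 0.841, -0.001], [-0.003, 0.0, -1.0]]
contact_force: [0.6, -0.5, -1.1]
width: 0.152
gripper_force: 59.0
```

Run:
```python
from h import *
o=env.get_obs(); R=o['tool_rot']; p=o['eef_pos']; print(p,R.round(4),o['contact_force'])
s=snap("scene"); t=snap("top"); np.save('s3.npy',s,allow_pickle=True); np.save('t3.npy',t,allow_pickle=True)
w=snap("wrist"); np.save('w3.npy',w,allow_pickle=True)
a=cv2.resize(s['frame'][60:220,110:290],(360,320)); b=cv2.resize(t['frame'][140:300,320:480],(320,320)); 
c=cv2.resize(w['frame'],(400,300)); c=np.vstack([c,np.zeros((20,400,3),np.uint8)])
im=np.hstack([a,c]); cv2.imwrite('pics/m3.png',cv2.cvtColor(im,4))
```

```text
[ 0.55447465 -0.28746721  0.11275891] [[-8.406e-01  5.416e-01  2.500e-03]
 [ 5.416e-01  8.407e-01 -1.200e-03]
 [-2.800e-03  3.000e-04 -1.000e+00]] [ 0.55502939 -0.49499107 -1.13093774]
```

View pics/m3.png

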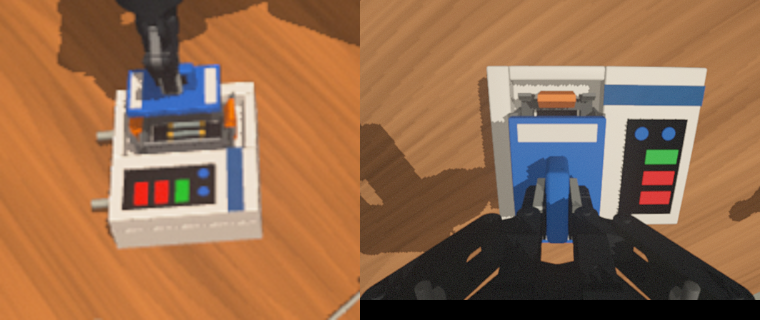

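Run:
```python
from h import *
o=env.get_obs(); R=o['tool_rot'][:2,:2]; p=o['eef_pos']
s=np.load('w3.npy',allow_pickle=True).item(); f=s['frame'].astype(int); tool=lambda X:(np.asarray(X)[:,:2]-p[:2])@R
def fit(E,h,a):
    T=tool(onplane(s,E,h)); b=1-a
    k=np.polyfit(T[:,a],T[:,b],1)
    for _ in range(3):
        ok=abs(T[:,b]-np.polyval(k,T[:,a]))<.0012; k=np.polyfit(T[ok,a],T[ok,b],1)
    return k.round(4),round(np.polyval(k,np.median(T[ok,a])),4),ok.sum(),len(ok)
V=lambda m,i:np.flatnonzero(m[i]); H=lambda m,i:np.flatnonzero(m[:,i])
zc=p[2]-.0055
b=(f[...,2]>f[...,0]+40)&(f[...,2]>80); b[:160]=0; b[:,:190]=0; b[:,350:]=0
print('cov L',fit([(V(b,i)[0]-.5,i) for i in range(170,250,2)],zc,0),'R',fit([(V(b,i)[-1]+.5,i) for i in range(170,250,2)],zc,0))
print('cov F',fit([(i,H(b,i)[0]-.5) for i in range(215,335,2)],zc,1))
w=(f.min(-1)>130); w[:,:150]=0; w[:,500:]=0; w[310:]=0; w[:80]=0
print('case F',fit([(i,H(w,i)[0]-.5) for i in range(190,480,3)],.052,1),'L',fit([(V(w,i)[0]-.5,i) for i in range(100,290,3) if len(V(w,i))],.052,0))
print('case R',fit([(V(w,i)[-1]+.5,i) for i in range(100,290,3) if len(V(w,i))],.052,0))
rel((.5534,-.2861,.080),57.1)
```

```text
cov L (array([ 0.0005, -0.0323]), np.float64(-0.0323), np.int64(40), 40) R (array([0.0002, 0.0313]), np.float64(0.0314), np.int64(40), 40)
cov F (array([0.0019, 0.0516]), np.float64(0.0516), np.int64(60), 60)
case F (array([-0.003 ,  0.0835]), np.float64(0.0834), np.int64(96), 97) L (array([-0.0163, -0.0589]), np.float64(-0.0598), np.int64(28), 64)
case R (array([0.0051, 0.1277]), np.float64(0.1277), np.int64(39), 64)
shift [0.014 0.007 0.325] turn z 0.0005 t 8.75
```

arm_command(
  targets=[0.018,0.004,0.1,0,0,0,0.018,0.004,0.2,0,0,0,0.018,0.004,0.29,0,0,0,0.018,0.004,0.29,0,0,0,0.018,0.004,0.29,0,0,0],
)

```text
time: 9.38
eef_pos: [0.5524, -0.286, 0.0822]
tool_rot: [[-0.841, 0.542, 0.0], [0.542, 0.841, 0.0], [-0.0, 0.0, -1.0]]
contact_force: [-0.3, -0.4, -2.2]
width: 0.152
gripper_force: 59.0
```

arm_command(
  targets=[0,0,0.03,0,0,0,0,0,0.06,0,0,0,0,0,0.06,0,0,0],
)

```text
time: 9.75
eef_pos: [0.5524, -0.2859, 0.0764]
tool_rot: [[-0.841, 0.542, 0.0], [0.542, 0.841, -0.0], [-0.0, 0.0, -1.0]]
contact_force: [-0.1, -0.4, -0.7]
width: 0.15
gripper_force: 59.3
```

arm_command(
  targets=[0,0,0.02,0,0,0,0,0,0.04,0,0,0,0,0,0.04,0,0,0],
)

```text
time: 10.12
eef_pos: [0.5527, -0.2861, 0.0729]
tool_rot: [[-0.84, 0.542, 0.001], [0.542, 0.84, -0.001], [-0.001, 0.0, -1.0]]
contact_force: [-0.2, -0.1, 4.3]
width: 0.153
gripper_force: 59.8
```

arm_command(
  targets=[0,0,0.02,0,0,0,0,0,0.03,0,0,0,0,0,0.03,0,0,0],
)

```text
time: 10.5
eef_pos: [0.5521, -0.2857, 0.069]
tool_rot: [[-0.841, 0.542, -0.0], [0.542, 0.841, 0.0], [0.0, 0.0, -1.0]]
contact_force: [0.5, 0.7, 2.2]
width: 0.153
gripper_force: 59.2
```

arm_command(
  targets=[0,0,0.02,0,0,0,0,0,0.03,0,0,0,0,0,0.03,0,0,0],
)

```text
time: 10.88
eef_pos: [0.552, -0.2857, 0.0658]
tool_rot: [[-0.841, 0.542, -0.001], [0.542, 0.841, 0.0], [0.001, 0.0, -1.0]]
contact_force: [0.5, 0.3, -0.3]
width: 0.153
gripper_force: 59.2
```

arm_command(
  targets=[0,0,0.02,0,0,0,0,0,0.03,0,0,0,0,0,0.03,0,0,0],
)

```text
time: 11.25
eef_pos: [0.5521, -0.2858, 0.063]
tool_rot: [[-0.84, 0.542, -0.0], [0.542, 0.84, 0.0], [0.0, 0.0, -1.0]]
contact_force: [-0.6, 0.4, -0.3]
width: 0.154
gripper_force: 59.1
```

arm_command(
  targets=[0,0,0.01,0,0,0,0,0,0.02,0,0,0,0,0,0.02,0,0,0],
)

```text
time: 11.62
eef_pos: [0.5518, -0.2856, 0.0607]
tool_rot: [[-0.841, 0.542, -0.001], [0.542, 0.841, 0.001], [0.001, 0.0, -1.0]]
contact_force: [-0.6, 0.1, -1.1]
width: 0.151
gripper_force: 59.8
```

Run:
```python
from h import *
o=env.get_obs(); print(o['eef_pos'],o['contact_force'],o['wrist_torque'])
s=snap("scene"); w=snap("wrist"); np.save('w4.npy',w,allow_pickle=True)
a=cv2.resize(s['frame'][80:190,150:250],(400,440),interpolation=cv2.INTER_CUBIC); c=cv2.resize(w['frame'][60:360,160:420],(381,440))
cv2.imwrite('pics/m4.png',cv2.cvtColor(np.hstack([a,c]),4))
```

```text
[ 0.55181115 -0.28561464  0.06069843] [-0.62678767  0.06191159 -1.13342349] [ 0.00316721  0.01981052 -0.01781957]
```

View pics/m4.png

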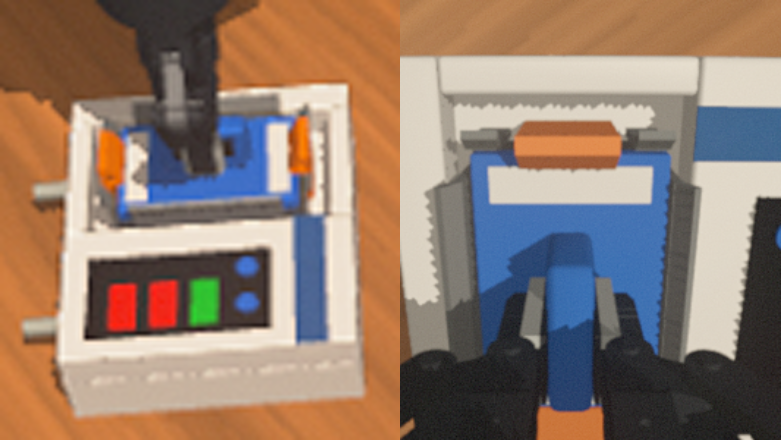

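The cover lies in the bay with the far catch over its edge. Now I press onto the rim in small steps.

arm_command(
  targets=[0,0,0.01,0,0,0,0,0,0.01,0,0,0,0,0,0.01,0,0,0],
)

```text
time: 12.1
eef_pos: [0.5522, -0.2858, 0.0603]
tool_rot: [[-0.841, 0.542, 0.0], [0.542, 0.841, 0.0], [0.0, 0.0, -1.0]]
contact_force: [0.3, 0.5, -1.1]
width: 0.156
gripper_force: 59.8
```

arm_command(
  targets=[0,0,0.01,0,0,0,0,0,0.01,0,0,0,0,0,0.01,0,0,0],
)

```text
time: 12.48
eef_pos: [0.5524, -0.2859, 0.0597]
tool_rot: [[-0.841, 0.542, 0.001], [0.542, 0.841, -0.0], [-0.001, 0.0, -1.0]]
contact_force: [-0.6, 0.9, 3.0]
width: 0.149
gripper_force: 60.3
```

arm_command(
  targets=[0,0,0.005,0,0,0,0,0,0.005,0,0,0,0,0,0.005,0,0,0],
)

```text
time: 12.85
eef_pos: [0.5524, -0.2859, 0.0597]
tool_rot: [[-0.841, 0.542, 0.001], [0.542, 0.841, -0.0], [-0.001, 0.0, -1.0]]
contact_force: [-1.0, 1.8, 5.6]
width: 0.15
gripper_force: 60.8
```

arm_command(
  targets=[0,0,0.005,0,0,0,0,0,0.005,0,0,0,0,0,0.005,0,0,0],
)

```text
time: 13.22
eef_pos: [0.5524, -0.2859, 0.0597]
tool_rot: [[-0.841, 0.542, 0.001], [0.542, 0.841, -0.0], [-0.001, 0.0, -1.0]]
contact_force: [-1.9, 1.6, 8.5]
width: 0.151
gripper_force: 61.2
```

arm_command(
  targets=[0,0,0.005,0,0,0,0,0,0.01,0,0,0,0,0,0.01,0,0,0,0,0,0.01,0,0,0,0,0,0.01,0,0,0],
)

```text
time: 13.85
eef_pos: [0.5524, -0.2859, 0.0597]
tool_rot: [[-0.841, 0.542, 0.001], [0.542, 0.841, -0.001], [-0.001, 0.0, -1.0]]
contact_force: [-3.6, 2.3, 13.5]
width: 0.155
gripper_force: 62.0
```

Run:
```python
from h import *
s=snap("scene"); t=snap("top"); o=env.get_obs(); print(o['eef_pos'],o['contact_force'])
for n,s in (("scene",s),("top",t)):
    P=allcloud(s); f=s['frame'].astype(int)
    q=np.hypot(P[...,0]-.551,P[...,1]+.286)<.09
    b=q&(f[...,2]>f[...,0]+50)&(P[...,2]>.045)&(P[...,2]<.066)
    u=np.array([.841,-.541]); c=np.array([.551,-.2857]); v=np.array([.541,.841])
    D=P[b][:,:2]-c; print(n,'plate u',np.percentile(D@u,[1,99]),'v',np.percentile(D@v,[1,99]),'z',np.percentile(P[b][:,2],[5,50,95]))
    for sg in(-1,1):
        k=b&(((P[...,:2]-c)@u)*sg>.027); print(' end',sg,k.sum(),np.median(P[k][:,2]) if k.any() else None)
    og=q&(f[...,0]>150)&(f[...,1]>40)&(f[...,1]<150)&(f[...,2]<80)&(P[...,2]>.05)
    for sg in(-1,1):
        k=og&(((P[...,:2]-c)@u)*sg>.03); D=(P[k][:,:2]-c)@u; print(' catch',sg,k.sum(),np.percentile(D,[2,50,98]) if k.any() else None)
s=np.load('scene0.npy',allow_pickle=True).item(); P=allcloud(s); f=s['frame'].astype(int); q=np.hypot(P[...,0]-.551,P[...,1]+.286)<.09
og=q&(f[...,0]>150)&(f[...,1]>40)&(f[...,1]<150)&(f[...,2]<80)&(P[...,2]>.05)
for sg in(-1,1):
    k=og&(((P[...,:2]-c)@u)*sg>.03); D=(P[k][:,:2]-c)@u; print('before catch',sg,k.sum(),np.percentile(D,[2,50,98]))
```

```text
[ 0.55238667 -0.28594282  0.05962791] [-3.5281936   2.93580962 14.10352611]
scene plate u [-0.06325631  0.0480701 ] v [-0.02896194  0.08208318] z [0.052919   0.05641036 0.06061029]
 end -1 147 0.05529104997600043
 end 1 72 0.056267605843698776
 catch -1 78 [-0.0592509  -0.05307261 -0.03553675]
 catch 1 83 [0.03675285 0.05117072 0.0566118 ]
top plate u [-0.06240055  0.04960921] v [-0.01555569  0.08082732] z [0.04895201 0.05533148 0.0609713 ]
 end -1 150 0.054268343063416324
 end 1 30 0.05678782215682576
 catch -1 46 [-0.05693439 -0.05469253 -0.04661603]
 catch 1 16 [0.04881071 0.05318353 0.0582604 ]
before catch -1 65 [-0.05934433 -0.05403016 -0.04756279]
before catch 1 85 [0.04504272 0.05117263 0.05657562]
```

The plate top sits at 56 mm at both ends, both catches are back at rest, and the push is about 14 N, so I'm handing in.

```bash
python3 -c "
from plant import env
print(env.job_done()); o=env.get_obs(); print(o['time'],o['contact_force'])"
```

```text
the job is handed in; nothing more can be done
None
the job is handed in; nothing more can be done
```

The blue fuse cover is pressed home in the fuse bay with both catches measured back at rest, and the arm was still holding it down with about 14 N when I handed the job in at about 14 s; no verdict was shown.

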